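Cull the misfit straps and mark the scrap

TASK

Six aluminium straps stand in the leaning slots of the rack under the lamp: pull out the three that are misshapen (one too short, one bent, one with a notched corner) and put them in the black scrap bin, leaving the three good ones standing in their slots. Then squeeze the red trigger of the spray gun beside the bin right home for a moment to mark the scrap, and let it go. Do not disturb the tape, glue bottle or paint can.

Things in the scene. Friction and masses are not known exactly. Their poses are not given: they have to be found in the camera images.
- rack: Fixed plywood rack, 342 mm wide along own y, holding six straps side by side in slots 52 mm apart (y = -130, -78, -26, 26, 78, 130 mm). Origin at table level; own x runs away from the robot. The slots lean 24 deg from vertical, tops towards the robot; end cheeks at y = +-165 mm are 75 mm high.
- slots (a point): Centre of the row of slot floors, 35 mm above the table, axes as the rack's. Measured along the lean from here, the board in front of the straps (robot side, 12 mm thick) reaches 75 mm, the back board and the dividers between the slots 40 mm. 2 mm of play; straps come out along the lean.
- lamp (a point): Middle of the underside of the lamp bar over the straps: 276 mm above the table, 30 mm wide (x), 346 mm long along the rack's y, 37 mm tall, on a post at each end. It blocks the way straight down to the straps: come in tilted, from the robot's side.
- bin: Fixed open black plastic scrap bin, 180 x 180 x 80 mm high, walls and floor 5 mm; origin at the centre of its underside, on the table.
- gun: Marking spray gun fixed on its side in a stand, nozzle to own -x, aimed over the bin. Origin at table level below the squeeze point. Blue grip level along own y, -62 to 62 mm, x = 4 to 28 mm, 26 mm thick about z = 110 mm. Barrel along x at y = -70 mm (radius 21, x = -98 to 62 mm); closed white cup beyond it, to y = -195 mm, radius 38.
- squeeze (a point): Point between the gun's red trigger and its blue grip, 110 mm above the table, axes as the gun's; the trigger's front face is 30 mm from it towards own -x, the back of the grip 28 mm towards own +x. Take both between the fingers from above, closing along own x.
- trigger (a joint): Red trigger in front of the grip, a bar 85 mm long, 8 thick, 16 tall, hinged at its barrel end (x = -26, y = -50 mm in the gun's frame). 0 rad when free, 0.40 squeezed right home (span over trigger and grip at the squeeze point falls from 58 to 39 mm); springs back, about 9 N at the finger.
- short_strap: Reject: aluminium strap sawn too short, 120 x 26 x 10 mm, 85 g. Own z runs along it from the end in the slot (origin: centre of that end), y across the 26 mm width, x through the 10 mm thickness (+x up and away from the robot).
- short_mid (a point): Middle of the short strap, 60 mm along it from its origin.
- bent_strap: Reject: aluminium strap 150 x 26 x 10 mm, straight for 95 mm, then the last 55 mm bent 25 deg towards own -x (towards the robot). 105 g. Own z runs along it from the end in the slot (origin: centre of that end), y across the 26 mm width, x through the 10 mm thickness (+x up and away from the robot).
- bent_mid (a point): Middle of the bent strap, 75 mm along it from its origin.
- notched_strap: Reject: aluminium strap 150 x 26 x 10 mm with a corner cut out of its top end: beyond 115 mm only the 12 mm at own y = 1 to 13 mm remains. 105 g. Own z runs along it from the end in the slot (origin: centre of that end), y across the 26 mm width, x through the 10 mm thickness (+x up and away from the robot).
- notched_mid (a point): Middle of the notched strap, 75 mm along it from its origin.
- strap_1: Good aluminium strap, straight and whole, 150 x 26 x 10 mm, 105 g. Own z runs along it from the end in the slot (origin: centre of that end), y across the 26 mm width, x through the 10 mm thickness (+x up and away from the robot).
- strap_2: Good aluminium strap, straight and whole, 150 x 26 x 10 mm, 105 g. Own z runs along it from the end in the slot (origin: centre of that end), y across the 26 mm width, x through the 10 mm thickness (+x up and away from the robot).
- strap_3: Good aluminium strap, straight and whole, 150 x 26 x 10 mm, 105 g. Own z runs along it from the end in the slot (origin: centre of that end), y across the 26 mm width, x through the 10 mm thickness (+x up and away from the robot).
- tape: Bystander: roll of yellow tape lying flat, 100 mm across, 24 mm high; origin at the centre of its underside.
- glue: Bystander: white glue bottle, 52 mm across, 130 mm tall; origin at the centre of its underside.
- paint_can: Bystander: blue paint can, 72 mm across, 100 mm tall; origin at the centre of its underside.
Not all that is in view belongs to the job. What is shaped like the short_strap but purple or yellow is not meant. What is shaped like the strap_3 but brown is not meant.

How it is judged:
On the way, in this order (a step that is already met when the one before it is completed fails the run):
1. the three misshapen straps are in the scrap bin and let go (x of short_mid in the frame of bin between -0.087 and 0.087 m and y of short_mid in the frame of bin between -0.087 and 0.087 m and z of each of short_mid, bent_mid, notched_mid in the frame of bin below 0.08 m and x of bent_mid in the frame of bin between -0.087 and 0.087 m and y of bent_mid in the frame of bin between -0.087 and 0.087 m and x of notched_mid in the frame of bin between -0.087 and 0.087 m and y of notched_mid in the frame of bin between -0.087 and 0.087 m and contact force between the fingers and short_strap below 0.1 N and contact force between the fingers and bent_strap below 0.1 N and contact force between the fingers and notched_strap below 0.1 N), for 0.2 s.
2. the gun's trigger is squeezed right home (0.33 rad or more) (value of joint trigger above 0.33 rad), for 0.2 s.
At the end, for the whole second after the job is handed in: The middles of the three misshapen straps lie within the bin's walls and below its rim, released and at rest; the trigger is back within 0.05 rad of its free position; the three good straps stand in their own slots, within 15 mm of where they began and leaning no more than 32 deg (all of step 1 and linear speed of each of short_strap, bent_strap, notched_strap below 0.02 m/s and value of joint trigger below 0.05 rad and distance of each of strap_1, strap_2, strap_3 from where it was at the start of the episode below 0.015 m and angle between each of strap_1, strap_2, strap_3's own z axis and vertical below 0.56 rad); the robot touches nothing.
It fails at once if the tape was shifted more than 30 mm (distance of tape from where it was at the start of the episode above 0.03 m).
It fails at once if the glue was shifted more than 30 mm (distance of glue from where it was at the start of the episode above 0.03 m).
It fails at once if the paint can was shifted more than 30 mm (distance of paint_can from where it was at the start of the episode above 0.03 m).
It also fails if it takes over 72 s, if anything falls off the work surface, if the arm or the gripper's body presses on something with over 40 N, if the wrist force passes 120 N, or if a joint passes its speed limit or range.

ROBOT

A 7-joint arm with a two-finger parallel gripper is mounted at the origin on the work surface. World frame = base frame: x ahead of the robot, y to its left, z up, the work surface at z = 0. Lengths are in m, angles in rad, forces in N, time in s.
With the tool pointing down it reaches from about 0.425 to 0.925 m from the base axis. Payload 6.8 kg.
Tool frame: the origin (TCP) lies at the very end of the fingers, on their centre line; the grasp point (between the pads) lies 19 mm behind it; z points along the fingers, y is the line along which they close (so a half turn about z gives the same grasp; the last joint's range is limited). The gripper opens to 88 mm and grips with 3 to 60 N. Pads are 20 mm wide; open, the fingers measure 115 mm over their backs; the gripper's body (75 mm by 178 mm) begins 61 mm behind the grasp point.
Start: joints at [-1.416, 0.477, 0.022, 1.555, -0.011, 1.109, -0.083], TCP at [0.175, 0.652, 0.223] pointing down, gripper open.
Joint ranges: [-2.96, 2.96], [-0.34, 2.1], [-1.41, 1.46], [0.24, 2.44], [-1.37, 4.51], [0.17, 1.92], [-2.96, 2.96]. Speed limits (rad/s): [2.39, 2.39, 3.14, 3.14, 3.14, 3.14, 3.14].

INTERFACE

Orientations are given as a unit quaternion [x, y, z, w].
In Python, from plant import ctrl, viewer, order gives the robot as it stands. The module is installed in compiled form; this text tells all that it offers.
- The arm moves only by the shell command python3 -m pendant 'ROWS'. ROWS is JSON, one flat list of numbers, 5 for each row, row after row: the shift along the world's x, y, z in mm, then the turn about the world's z in degrees, then the opening, from 0 (shut) to 1 (fully open). In form: [x, y, z, turn, jaw, x, y, z, turn, jaw, ...]. A call has 1 to 20 rows; each row shifts and turns the commanded pose from where the row before left it; what a row does not reach is not made up. A row lasts 1/10 s, in which the tool goes at most 50 mm and 8.59 degrees, less where a joint would pass 70% of its speed; a pose out of reach is approached as far as the arm can. A call with a gripper value outside its range is refused whole. The fingers move at their own pace and stop on an object; the grip force is fixed at half the most. Time passes only in rows, so rows that do not move let the fingers close. It gives the time, the measured TCP pose, the force, the opening and the grip force at its end, in the units of the state.
- ctrl.sense(): the state, without advancing time (a new reading comes with each control period).
- viewer.grab_frame(name): name is "scene" or "side" or "wrist"; returns a dict with "frame" (480x640x3 uint8, red, green, blue), "mtx" (3x3 intrinsics, pixels), "k1" (the pictures are not rectified: a ray, as slopes to the right and down, at radius r is drawn at 1 + k1 r^2 times it, then the intrinsics apply), "world_to_cam" (4x4, takes a point from world to camera coordinates); the wrist camera has in their place "T_tool_cam" (4x4, takes a point from camera to tool coordinates, whose origin is the TCP and whose axes are the flange's). Camera axes: x right, y up, looking along -z (the intrinsics and any distortion apply to the point x, -y, -z); pixel columns grow to the right and rows downward; lengths in m; the calibration is good to about 2 mm. A picture is of the moment at which its call begins: read the wrist's pose just before it. There is no depth.
- order.hand_in(): hands the job in; it is judged then, once.
The state is a dict: "clock": time; "joint_pos": joint angles; "qd": joint speeds; "effort": joint torques, N m; "ee_pos": TCP position; "orientation": TCP orientation; "wrist_force": force on the tool from outside, world axes, zero at the start; "torque": the same for the moment, N m; "gripper_width": opening from 0.0 (shut) to 1.0 (fully open); "finger_force": force on a finger pad.
Only numpy, scipy, OpenCV 4.12 (cv2) and the standard library are available. Lean on these libraries where they do the work, as an engineer would, in place of code of your own. Each camera call takes 0.05 s, during which the arm holds its last target. There are 200 camera calls.

## Working session

There is one attempt and no reset: what is moved stays moved. The work goes in short steps, Python scripts to look and compute and a shell command to move; the robot and the scene stay as the last step left them, time stands still between calls to the robot, and variables do not carry over. Pictures are saved under pics/ and viewed, at most 10 in all, crops included, and the job is handed in when it is done.

```bash
mkdir -p pics; cat > h.py <<'E'
import numpy as np, cv2
from plant import ctrl, viewer
from scipy.spatial.transform import Rotation as R
def grab(n):
    s=ctrl.sense(); d=viewer.grab_frame(n)
    if n=="wrist":
        T=np.eye(4);T[:3,:3]=R.from_quat(s["orientation"]).as_matrix();T[:3,3]=s["ee_pos"]
        d["c2w"]=T@d["T_tool_cam"]
    else: d["c2w"]=np.linalg.inv(d["world_to_cam"])
    return d
def ray(d,uv):
    K=d["mtx"];k=float(d["k1"])
    p=cv2.undistortPoints(np.array([[uv]],float),K,np.array([k,0,0,0.]))[0,0]
    v=d["c2w"][:3,:3]@np.array([p[0],-p[1],-1.]);return d["c2w"][:3,3],v/np.linalg.norm(v)
def onz(d,uv,z):
    o,v=ray(d,uv);return o+v*(z-o[2])/v[2]
def proj(d,P):
    P=np.atleast_2d(P);W=np.linalg.inv(d["c2w"]);c=P@W[:3,:3].T+W[:3,3]
    x=c[:,0]/-c[:,2];y=-c[:,1]/-c[:,2];f=1+float(d["k1"])*(x*x+y*y)
    K=d["mtx"];return np.c_[K[0,0]*x*f+K[0,2],K[1,1]*y*f+K[1,2]]
def tri(d1,u1,d2,u2):
    o1,v1=ray(d1,u1);o2,v2=ray(d2,u2)
    t=np.linalg.lstsq(np.c_[v1,-v2],o2-o1,rcond=None)[0]
    a=o1+t[0]*v1;b=o2+t[1]*v2;return (a+b)/2,np.linalg.norm(a-b)
def save(d,n): cv2.imwrite(f"pics/{n}.png",d["frame"][:,:,::-1])
E
python3 - <<'E'
from h import *
import pickle
print(ctrl.sense())
for n in("scene","side","wrist"):
    d=grab(n);save(d,n+"0");pickle.dump(d,open(n+"0.pkl","wb"));print(n,d["mtx"].tolist(),d["k1"],d["c2w"].round(3).tolist())
E
```

```text
{'clock': 0.0, 'joint_pos': array([-1.41610399,  0.4777812 ,  0.02234548,  1.55645091, -0.01149685,
        1.1092617 , -0.08309937]), 'qd': array([-4.61817184e-04,  6.47666049e-04,  1.17786727e-03, -8.85801137e-05,
        1.20809365e-04, -1.80799052e-03,  8.19307456e-04]), 'effort': array([-3.69842692e-04, -5.82856715e+01,  1.53443478e+00, -2.72609693e+01,
       -5.42855775e-02,  1.71230442e-02,  1.68299584e-04]), 'ee_pos': array([0.17521466, 0.65124733, 0.22169472]), 'orientation': array([ 1.31009162e-01,  9.91380761e-01, -8.85129842e-04, -4.81812496e-05]), 'wrist_force': array([ 0.3913363 , -0.60270807,  0.55279671]), 'torque': array([ 0.00152301,  0.01425727, -0.01187966]), 'finger_force': 0.0, 'gripper_width': 1.0042382225953164}
scene [[480.43383525934394, 0.0, 325.6925388723885], [0.0, 480.43383525934394, 236.3985196006065], [0.0, 0.0, 1.0]] -0.01253523644569714 [[0.057, -0.818, 0.572, 1.226], [0.998, 0.042, -0.039, -0.006], [0.008, 0.574, 0.819, 1.078], [0.0, 0.0, 0.0, 1.0]]
side [[541.9711599499275, 0.0, 322.9528473655001], [0.0, 541.9711599499275, 244.42618847622592], [0.0, 0.0, 1.0]] 0.004108957291262145 [[0.847, 0.398, -0.352, 0.156], [-0.531, 0.651, -0.542, -0.665], [0.013, 0.647, 0.763, 1.149], [0.0, 0.0, 0.0, 1.0]]
wrist [[355.5246727342739, 0.0, 317.8283720518138], [0.0, 355.5246727342739, 241.85431661578272], [0.0, 0.0, 1.0]] 0.01814577821240945 [[0.261, -0.928, -0.266, 0.103], [0.965, 0.25, 0.073, 0.672], [-0.001, -0.276, 0.961, 0.385], [0.0, 0.0, 0.0, 1.0]]
```

View pics/scene0.png

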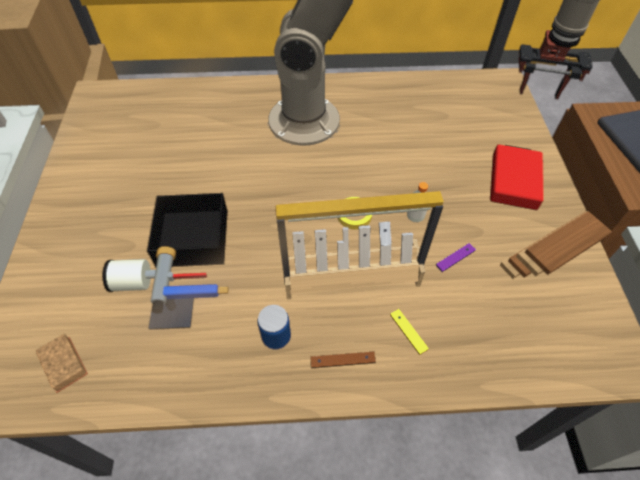

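View pics/side0.png

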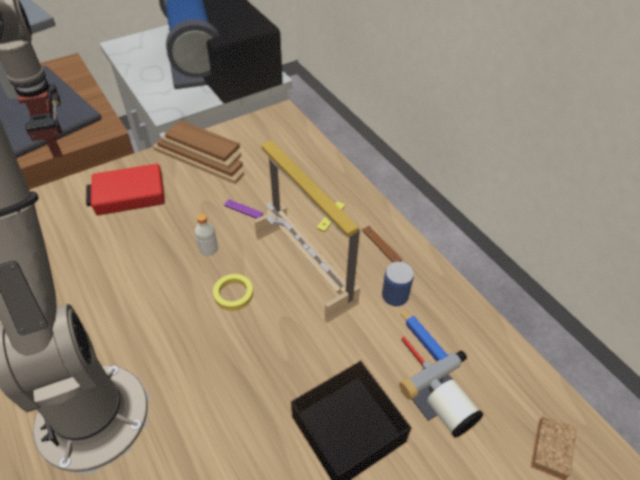

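```bash
python3 - <<'E'
from h import *
import pickle
a=pickle.load(open("scene0.pkl","rb"))["frame"][185:300,268:448];b=pickle.load(open("side0.pkl","rb"))["frame"][130:330,240:420]
a=cv2.resize(a,None,fx=2.9,fy=2.9,interpolation=3);b=cv2.resize(b,None,fx=3,fy=3,interpolation=3)
a=cv2.resize(pickle.load(open("scene0.pkl","rb"))["frame"][185:300,268:448],(720,460),interpolation=3)
cv2.imwrite("pics/c1.png",a[:,:,::-1]);cv2.imwrite("pics/c2.png",b[:,:,::-1])
E
```

```text
(no output)
```

View pics/c1.png

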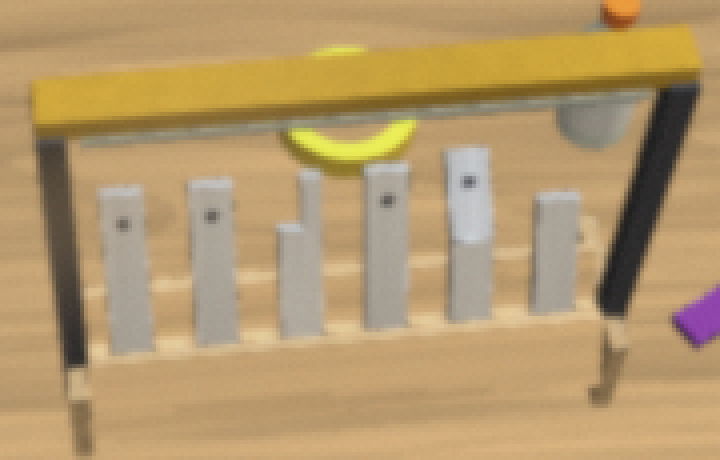

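View pics/c2.png

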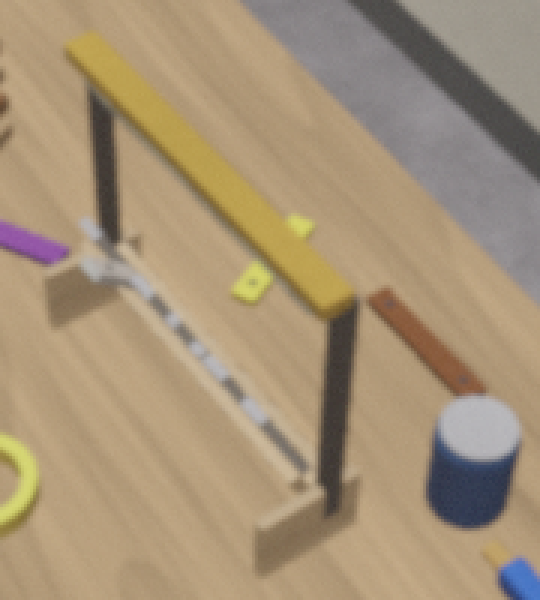

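```bash
python3 - <<'E'
from h import *
import pickle
A=pickle.load(open("scene0.pkl","rb"));B=pickle.load(open("side0.pkl","rb"))
sa=lambda u,v:(268+u/4-.4,185+v/4-.4); sb=lambda u,v:(240+u/3-.3,130+v/3-.3)
print("lamp top by plane z=.313")
for p in [(33,82),(690,27),(36,122),(699,70)]: print('sc',p,onz(A,sa(*p),.313).round(4))
for p in [(322,306),(355,290),(66,46),(95,32)]: print('sd',p,onz(B,sb(*p),.313).round(4))
for a,b in [((33,82),(322,306)),((690,27),(66,46))]:
    print(*tri(A,sa(*a),B,sb(*b)))
print("cheek tops z=.075")
for p in [(262,523),(357,476),(48,280),(138,238)]: print('sd',p,onz(B,sb(*p),.075).round(4))
print("cheek sc far top",[onz(A,sa(*p),.075).round(4) for p in [(69,372),(91,372),(605,322),(627,322)]])
print("strap tops z=.172/.145",[onz(A,sa(*p),.172).round(4) for p in [(121,187),(210,180),(310,170),(387,164)]],onz(A,sa(558,193),.145).round(4))
# back board top: floor .035+.040cos24=.0715
print("strap at back board",[onz(A,sa(*p),.0735).round(4) for p in [(132,353),(216,345),(302,336),(387,328),(470,320),(554,312)]])
f=A["frame"]
hsv=cv2.cvtColor(f,cv2.COLOR_RGB2HSV)
# bin dark, gun colors
for nm,D in(("sc",A),("sd",B)):
    h=cv2.cvtColor(D["frame"],cv2.COLOR_RGB2HSV)
    for c,lo,hi in(("blue",(105,120,80),(125,255,255)),("black",(0,0,0),(179,255,28)),("red",(0,180,120),(6,255,255)),("gunwhite",(0,0,190),(179,40,255))):
        m=cv2.inRange(h,lo,hi);n,l,st,ce=cv2.connectedComponentsWithStats(m)
        for i in range(1,n):
            if st[i,4]>60:
                r=cv2.minAreaRect(np.argwhere(l==i)[:,::-1].astype(np.float32));print(nm,c,st[i].tolist(),np.round(cv2.boxPoints(r)).astype(int).tolist())
E
```

```text
lamp top by plane z=.313
sc (33, 82) [ 0.608  -0.0664  0.313 ]
sc (690, 27) [0.5885 0.2756 0.313 ]
sc (36, 122) [ 0.6338 -0.0648  0.313 ]
sc (699, 70) [0.6173 0.2746 0.313 ]
sd (322, 306) [ 0.6025 -0.0672  0.313 ]
sd (355, 290) [ 0.6303 -0.0668  0.313 ]
sd (66, 46) [0.5823 0.2695 0.313 ]
sd (95, 32) [0.6104 0.2729 0.313 ]
[ 0.60455755 -0.06584432  0.309656  ] 0.0019697125966182854
[0.58492779 0.27667285 0.30770573] 0.0019028426259036306
cheek tops z=.075
sd (262, 523) [ 0.5613 -0.0635  0.075 ]
sd (357, 476) [ 0.6514 -0.0653  0.075 ]
sd (48, 280) [0.5378 0.2566 0.075 ]
sd (138, 238) [0.6321 0.2601 0.075 ]
cheek sc far top [array([ 0.6402, -0.0631,  0.075 ]), array([ 0.6409, -0.0499,  0.075 ]), array([0.622 , 0.2651, 0.075 ]), array([0.6228, 0.2786, 0.075 ])]
strap tops z=.172/.145 [array([ 0.5747, -0.0264,  0.172 ]), array([0.5724, 0.0253, 0.172 ]), array([0.5682, 0.084 , 0.172 ]), array([0.5661, 0.1294, 0.172 ])] [0.5731 0.2333 0.145 ]
strap at back board [array([ 0.628 , -0.0249,  0.0735]), array([0.625 , 0.0262, 0.0735]), array([0.6214, 0.0789, 0.0735]), array([0.6184, 0.1313, 0.07
[... 1569 characters left out ...]
, [479, 412], [482, 417], [456, 436]]
sd black [300, 421, 107, 59, 809] [[294, 475], [300, 421], [406, 432], [401, 486]]
sd red [91, 192, 71, 16, 174] [[91, 203], [161, 192], [162, 197], [92, 208]]
sd gunwhite [102, 28, 100, 83, 3173] [[102, 44], [156, 13], [202, 93], [148, 124]]
sd gunwhite [151, 110, 25, 14, 213] [[151, 113], [174, 107], [177, 118], [153, 124]]
sd gunwhite [113, 370, 31, 59, 633] [[112, 373], [133, 366], [152, 422], [131, 430]]
sd gunwhite [36, 380, 40, 19, 325] [[35, 391], [73, 378], [76, 386], [37, 399]]
sd gunwhite [432, 381, 44, 45, 1082] [[429, 394], [451, 377], [476, 409], [455, 426]]
sd gunwhite [118, 427, 16, 17, 78] [[117, 441], [127, 427], [135, 432], [124, 446]]
```

The two zoomed crops show, from the -y side: slot 1 good (299,252), slot 2 good (321,250), slot 3 notched (343,248; only its +y half remains at the top), slot 4 good (364,245), slot 5 bent (386,243; brighter upper part), slot 6 short (406,248; low top, no hole). The purple (456,257), yellow (409,331) and brown (343,359) strips on the table are decoys.

A vertical tool would put its body into the lamp. I'll go up to near where the wrist joint reaches its limit and see how tilt behaves there.

```bash
python3 -m pendant '[16,-31,19,0.9,0.5,16,-31,19,0.9,0.5,16,-31,19,0.9,0.5,16,-31,19,0.9,0.5,16,-31,19,0.9,0.5,16,-31,19,0.9,0.5,16,-31,19,0.9,0.5,16,-31,19,0.9,0.5,16,-31,19,0.9,0.5,16,-31,19,0.9,0.5,16,-31,19,0.9,0.5,16,-31,19,0.9,0.5,16,-31,19,0.9,0.5,16,-31,19,0.9,0.5,16,-31,19,0.9,0.5,16,-31,19,0.9,0.5,16,-31,19,0.9,0.5,16,-31,19,0.9,0.5,16,-31,19,0.9,0.5,16,-31,19,0.9,0.5]'; python3 -c "
from h import *
s=ctrl.sense();print(s['clock'],s['joint_pos'].round(3),s['ee_pos'],R.from_quat(s['orientation']).as_matrix().round(3))"
```

```text
clock: 2.15
ee_pos: [0.4955, 0.0304, 0.6034]
orientation: [-0.026, 1.0, 0.0, 0.0]
wrist_force: [0.4, 0.3, 0.8]
gripper_width: 0.503
finger_force: 0.0
2.15 [-0.732  0.04   0.585  1.302 -0.023  1.806  1.47 ] [0.49547793 0.03039339 0.60343593] [[-0.999 -0.052  0.   ]
 [-0.052  0.999  0.   ]
 [-0.     0.    -1.   ]]
```

```bash
python3 -m pendant '[0,0,40,0,0.5,0,0,40,0,0.5,0,0,40,0,0.5,0,0,40,0,0.5]'; python3 -c "
from h import *
s=ctrl.sense();print(s['clock'],s['joint_pos'].round(3),s['ee_pos'],R.from_quat(s['orientation']).as_matrix().round(3))"
```

```text
clock: 2.55
ee_pos: [0.496, 0.0311, 0.6837]
orientation: [-0.025, 0.999, 0.002, 0.033]
wrist_force: [0.3, 0.0, -0.1]
gripper_width: 0.498
finger_force: 0.0
2.55 [-1.214  0.062  1.146  1.133 -0.061  1.915  1.527] [0.49598956 0.03112602 0.68366943] [[-0.997 -0.049  0.066]
 [-0.049  0.999  0.006]
 [-0.067  0.003 -0.998]]
```

```bash
python3 -m pendant '[20,0,40,0,0.5,20,0,40,0,0.5,20,0,40,0,0.5,20,0,40,0,0.5]'; python3 -c "
from h import *
s=ctrl.sense();print(s['clock'],s['joint_pos'].round(3),s['ee_pos'],R.from_quat(s['orientation']).as_matrix().round(3))"
```

```text
clock: 2.95
ee_pos: [0.5591, 0.0329, 0.736]
orientation: [-0.026, 0.995, 0.005, 0.095]
wrist_force: [-0.8, 0.7, -0.1]
gripper_width: 0.501
finger_force: 0.0
2.95 [-0.651  0.166  0.645  0.899 -0.117  1.915  1.551] [0.55905336 0.032905   0.73595318] [[-0.981 -0.053  0.189]
 [-0.052  0.999  0.015]
 [-0.19   0.005 -0.982]]
```

```bash
python3 -m pendant '[20,0,40,0,0.5,20,0,40,0,0.5,20,0,40,0,0.5,20,0,40,0,0.5,20,0,40,0,0.5]'; python3 -c "
from h import *
s=ctrl.sense();print(s['clock'],s['joint_pos'].round(3),s['ee_pos'],R.from_quat(s['orientation']).as_matrix().round(3))"; python3 -m pendant '[0,0,-45,0,0.5,0,0,-45,0,0.5,0,0,-45,0,0.5]'; python3 -c "
from h import *
s=ctrl.sense();print(s['clock'],s['joint_pos'].round(3),s['ee_pos'],R.from_quat(s['orientation']).as_matrix().round(3))"
```

```text
clock: 3.45
ee_pos: [0.6306, 0.0306, 0.8046]
orientation: [-0.025, 0.983, 0.008, 0.181]
wrist_force: [0.1, -0.1, 0.8]
gripper_width: 0.499
finger_force: 0.0
3.45 [-0.405  0.291  0.481  0.594 -0.18   1.915  1.562] [0.63064328 0.03059393 0.80461842] [[-0.933 -0.052  0.356]
 [-0.046  0.999  0.024]
 [-0.357  0.006 -0.934]]
clock: 3.75
ee_pos: [0.63, 0.0306, 0.6689]
orientation: [-0.025, 0.983, 0.008, 0.181]
wrist_force: [0.1, -0.9, 0.5]
gripper_width: 0.501
finger_force: 0.0
3.75 [-0.551  0.104  0.455  1.143 -0.032  1.54   1.51 ] [0.63003337 0.03056422 0.66894811] [[-0.933 -0.052  0.356]
 [-0.046  0.999  0.024]
 [-0.357  0.006 -0.934]]
```

```bash
python3 - <<'E'
from h import *
import pickle
A=pickle.load(open("scene0.pkl","rb"));B=pickle.load(open("side0.pkl","rb"))
out=[]
for nm,D,roi in(("sc",A,(100,180,240,310)),("sd",B,(280,300,500,480))):
    x0,y0,x1,y1=roi;h=cv2.cvtColor(D["frame"],cv2.COLOR_RGB2HSV)[y0:y1,x0:x1]
    for c,lo,hi,z in(("blue",(105,120,60),(125,255,255),.118),("red",(0,150,80),(8,255,255),.115),("bin",(0,0,0),(179,255,60),.08)):
        m=cv2.inRange(h,lo,hi);n,l,st,ce=cv2.connectedComponentsWithStats(m)
        if c=="red": m2=cv2.inRange(h,(172,150,80),(179,255,255));m|=m2;n,l,st,ce=cv2.connectedComponentsWithStats(m)
        for i in np.argsort(-st[1:,4])[:2]+1:
            if st[i,4]<40: continue
            P=np.argwhere(l==i)[:,::-1].astype(np.float32)+[x0,y0];P=P.astype(np.float32)
            hull=cv2.convexHull(P);ap=cv2.approxPolyDP(hull,3,True)[:,0]
            print(nm,c,st[i,4],[(p.tolist(),onz(D,p,z)[:2].round(3).tolist()) for p in ap])
    crop=cv2.resize(D["frame"][y0:y1,x0:x1],None,fx=2.8,fy=2.8,interpolation=3);out.append(crop)
w=np.zeros((max(o.shape[0] for o in out),sum(o.shape[1] for o in out),3),np.uint8)
x=0
for o in out: w[:o.shape[0],x:x+o.shape[1]]=o;x+=o.shape[1]
w=cv2.resize(w,None,fx=790/w.shape[1],fy=790/w.shape[1]) if w.shape[1]>800 else w
print(w.shape);cv2.imwrite("pics/c3.png",w[:,:,::-1])
E
```

```text
sc blue 398 [([216.0, 286.0], [0.679, -0.217]), ([215.0, 292.0], [0.695, -0.218]), ([163.0, 292.0], [0.688, -0.335]), ([167.0, 286.0], [0.673, -0.328])]
sc red 125 [([205.0, 273.0], [0.642, -0.246]), ([174.0, 277.0], [0.649, -0.316])]
sc bin 4670 [([221.0, 194.0], [0.374, -0.233]), ([226.0, 209.0], [0.426, -0.216]), ([222.0, 258.0], [0.58, -0.216]), ([198.0, 264.0], [0.594, -0.274]), ([155.0, 264.0], [0.589, -0.378]), ([148.0, 247.0], [0.537, -0.403]), ([157.0, 198.0], [0.379, -0.403])]
sc bin 55 [([109.0, 290.0], [0.655, -0.476]), ([103.0, 279.0], [0.625, -0.496]), ([107.0, 262.0], [0.577, -0.496])]
sd blue 511 [([446.0, 355.0], [0.691, -0.331]), ([437.0, 359.0], [0.669, -0.328]), ([407.0, 321.0], [0.673, -0.219]), ([413.0, 317.0], [0.691, -0.218])]
sd red 106 [([422.0, 362.0], [0.639, -0.316]), ([403.0, 337.0], [0.642, -0.246])]
sd bin 8317 [([409.0, 430.0], [0.537, -0.409]), ([402.0, 443.0], [0.509, -0.422]), ([350.0, 479.0], [0.384, -0.424]), ([332.0, 479.0], [0.355, -0.406]), ([294.0, 418.0], [0.354, -0.266]), ([292.0, 402.0], [0.367, -0.234]), ([361.0, 363.0], [0.54, -0.236])]
sd bin 271 [([481.0, 413.0], [0.685, -0.458]), ([466.0, 430.0], [0.635, -0.469]), ([453.0, 434.0], [0.607, -0.461]), ([466.0, 419.0], [0.65, -0.452])]
(395, 790, 3)
```

View pics/c3.png

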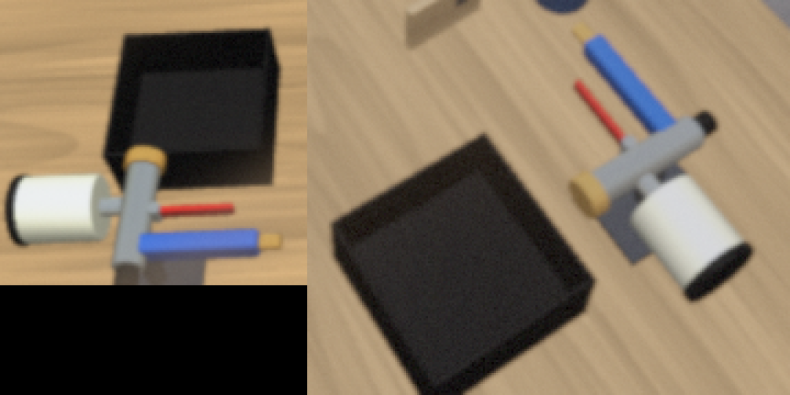

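c3 shows the bin's rim corners at about (.37,-.23) and (.54,-.41), and the gun beyond it, with the red trigger ending at scene px (205,273) and the blue grip at (163–216,289). That puts the squeeze point near (.666,-.28), and the grip and trigger sizes agree with the description. The tilt holds, so I'm going to the standoff for the short strap in slot 6.

```bash
python3 -m pendant '[-21,18,-40,0.4,0.42,-21,18,-40,0,0.42,-21,18,-40,0,0.42,-21,18,-40,0,0.42,0,18,-41,0,0.42,0,18,-41,0,0.42,0,18,-41,0,0.42,0,18,-41,0,0.42,0,18,-41,0,0.42,0,18,-41,0,0.42,0,20,-41,0,0.42,0,0,0,0,0.42]'; python3 - <<'E'
from h import *
d=grab("wrist");s=ctrl.sense();M=R.from_quat(s['orientation']).as_matrix();print(s['ee_pos'],M.round(3).tolist(),s['joint_pos'].round(2))
im=d["frame"].copy()
u=np.array([-.406,-.023,.914])
for b in [(.616,.079),(.610,.183),(.607,.235)]:
    P0=np.array([b[0],b[1],.0735]);
    L=.150 if b[0]>.608 else .120
    for t in (.100-.0421,L-.0421):
        p=proj(d,P0+u*t)[0];cv2.circle(im,tuple(int(v) for v in p),3,(255,0,0),1)
g=proj(d,s['ee_pos']+M[:,2]*.12)[0];print(g);cv2.circle(im,tuple(int(v) for v in g),4,(0,255,0),1)
cv2.imwrite("pics/w1.png",im[:,:,::-1])
E
```

```text
clock: 4.95
ee_pos: [0.5423, 0.2317, 0.2176]
orientation: [-0.031, 0.984, 0.006, 0.177]
wrist_force: [-1.0, -0.3, 0.2]
gripper_width: 0.42
finger_force: 0.0
[0.54437139 0.23071506 0.22101351] [[-0.934, -0.061, 0.351], [-0.056, 0.998, 0.024], [-0.352, 0.003, -0.936]] [-0.79  0.18  0.2   2.04  0.25  0.62  0.86]
[316.40619466 239.04460863]
```

View pics/w1.png

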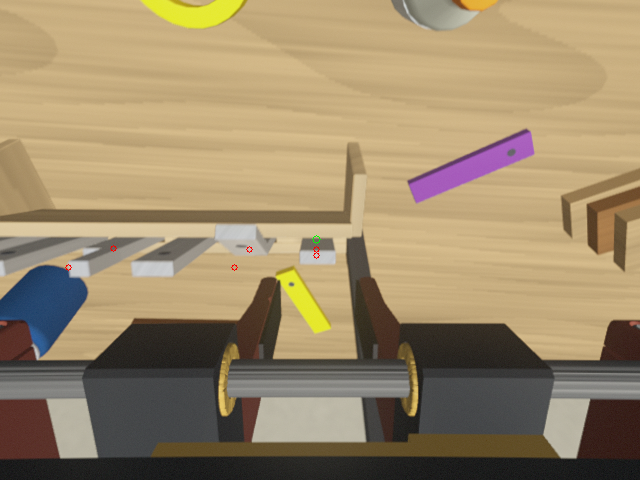

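w1 shows the short strap's top at (318,250), matching its projection. The notched strap is at (110,255), the bent one at (245,240), and the black lamp post is at column ~352–362, close to the right finger. I'll measure the gap to the post.

```bash
python3 - <<'E'
from h import *
d=grab("wrist");f=d["frame"];h=cv2.cvtColor(f,cv2.COLOR_RGB2HSV)
for r in (240,245,250,255,260,265,270,300,330):
    v=h[r,:,2].astype(int);c=np.where(v[335:400]<75)[0]+335;c2=np.where((h[r,285:345,1]<40)&(v[285:345]>110))[0]+285
    print(r,c.min() if len(c) else None,c.max() if len(c) else None,len(c),'strap',(c2.min(),c2.max()) if len(c2) else None)
for x in (.588,.600,.615):
  for y in (.262,.266,.270):
    print(x,y,proj(d,np.array([[x,y,z] for z in (.08,.12,.16,.2,.25)])).round(0).astype(int).tolist())
E
```

```text
240 None None 0 strap (np.int64(305), np.int64(329))
245 None None 0 strap (np.int64(302), np.int64(336))
250 349 349 1 strap (np.int64(301), np.int64(336))
255 349 349 1 strap (np.int64(301), np.int64(336))
260 350 350 1 strap None
265 351 351 1 strap None
270 351 351 1 strap None
300 354 364 11 strap None
330 358 399 37 strap None
0.588 0.262 [[349, 218], [353, 245], [357, 279], [363, 323], [374, 400]]
0.588 0.266 [[354, 219], [358, 246], [363, 280], [370, 323], [382, 400]]
0.588 0.27 [[358, 219], [363, 246], [369, 280], [376, 324], [389, 401]]
0.6 0.262 [[348, 229], [351, 257], [355, 291], [361, 336], [370, 412]]
0.6 0.266 [[352, 230], [356, 257], [361, 292], [367, 336], [378, 413]]
0.6 0.27 [[356, 230], [361, 257], [366, 292], [373, 336], [385, 413]]
0.615 0.262 [[346, 243], [349, 271], [353, 306], [358, 350], [366, 426]]
0.615 0.266 [[350, 243], [354, 271], [358, 306], [364, 350], [374, 427]]
0.615 0.27 [[354, 243], [358, 271], [363, 306], [370, 351], [381, 427]]
```

```bash
python3 -m pendant '[8,0.5,-21,0,0.36,8,0.5,-21,0,0.36,8,0.5,-21,0,0.36,8,0.5,-21,0,0.36,7,0,-21,0,0.36,0,0,0,0,0.36,0,0,0,0,0.36]'; python3 -c "
from h import *
s=ctrl.sense();print(s['ee_pos'],s['wrist_force'],s['gripper_width'])"
```

```text
clock: 5.75
ee_pos: [0.5864, 0.2322, 0.1208]
orientation: [-0.027, 0.983, 0.009, 0.182]
wrist_force: [-0.2, 0.5, -0.0]
gripper_width: 0.362
finger_force: 0.0
[0.58638033 0.23222146 0.12080019] [-0.23522591  0.45914503 -0.00091961] 0.3615509957400079
```

```bash
python3 -m pendant '[-1,0.5,-5,0,0.36,0,0,0,0,0,0,0,0,0,0,0,0,0,0,0,0,0,0,0,0,0,0,0,0,0]'; python3 -c "
from h import *
s=ctrl.sense();print(s['ee_pos'],s['wrist_force'],s['gripper_width'],s['finger_force'])"
```

```text
clock: 6.35
ee_pos: [0.5843, 0.2336, 0.1146]
orientation: [-0.028, 0.983, 0.009, 0.181]
wrist_force: [-4.7, -0.2, 6.8]
gripper_width: 0.296
finger_force: 30.0
[0.5842833  0.23356167 0.1146259 ] [-4.69104796 -0.16152598  6.79425941] 0.2958237051145794 30.001848936080933
```

```bash
python3 -m pendant '[-8,-0.5,18,0,0,-8,-0.5,18,0,0,-8,-0.5,18,0,0,-8,-0.5,18,0,0,-8,-0.5,18,0,0,-10,0,40,0,0,-10,0,40,0,0,-3.5,-40,0,0,0,-3.5,-46,0,0,0,-3.5,-46,0,0,0,-3.5,-46,0,0,0,-3.5,-46,0,0,0,-3.5,-46,0,0,0,-3.5,-46,0,0,0,-3.5,-46,0,0,0,-3.5,-46,0,0,0,-3.5,-46,0,0,0,-3.5,-46,0,0,0,-3.5,-46,0,0,0,-3.5,-50,0,0,0]'; python3 -c "
from h import *
s=ctrl.sense();print(s['ee_pos'],s['wrist_force'],s['gripper_width'],s['finger_force'],s['joint_pos'].round(2),R.from_quat(s['orientation']).as_matrix().round(3).tolist())"
```

```text
clock: 8.35
ee_pos: [0.479, -0.3658, 0.2838]
orientation: [-0.03, 0.983, 0.009, 0.182]
wrist_force: [0.8, 0.9, 1.1]
gripper_width: 0.294
finger_force: 30.0
[ 0.47899393 -0.36579814  0.28384589] [0.76647854 0.94459157 1.10179356] 0.29395207388816336 30.00176042318344 [-0.13  0.26  0.99  1.92 -0.64  0.93  2.8 ] [[-0.932, -0.061, 0.357], [-0.055, 0.998, 0.028], [-0.358, 0.007, -0.934]]
```

```bash
python3 -m pendant '[0,-1,-45,0,0,0,-1,-45,0,0,0,-1,-45,0,0,0,-1,-35,0,0,0,0,-13,0,0,0,0,0,0,0,0,0,0,0,0.5,0,0,0,0,0.5,0,0,0,0,0.5,0,0,0,0,0.5,0,0,20,0,0.5,0,0,40,0,0.5,0,0,45,0,0.5,0,0,45,0,0.5,0,0,35,0,0.5]'; python3 -c "
from h import *
d=grab('scene')
s=ctrl.sense();print(s['ee_pos'],s['wrist_force'],s['gripper_width'],s['finger_force'])
cv2.imwrite('pics/s2.png',cv2.resize(d['frame'][170:300,100:460],None,fx=2.2,fy=2.2,interpolation=3)[:,:,::-1])"
```

```text
clock: 9.85
ee_pos: [0.4787, -0.3699, 0.3011]
orientation: [-0.028, 0.983, 0.007, 0.181]
wrist_force: [0.4, -0.5, 0.4]
gripper_width: 0.501
finger_force: 0.0
[ 0.48074488 -0.37182103  0.3071362 ] [ 0.79936625 -1.51672262  4.29220732] 0.5025265196858244 0.0
```

View pics/s2.png

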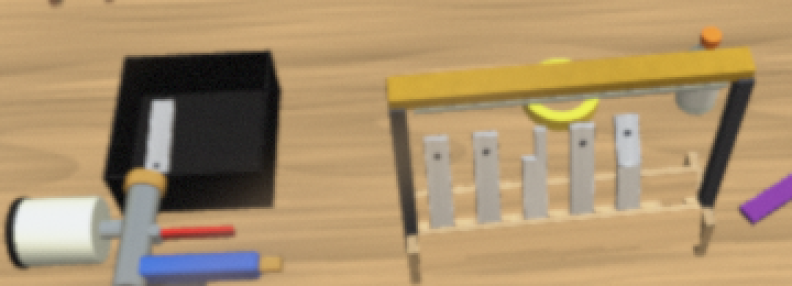

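s2 shows the short strap lying flat in the bin at (160,135) in the crop, with five straps still in the rack. Next is the bent strap in slot 5.

```bash
python3 -m pendant '[0,50,0,0,0.42,0,50,0,0,0.42,0,50,0,0,0.42,0,50,0,0,0.42,0,50,0,0,0.42,0,50,0,0,0.42,0,50,0,0,0.42,0,50,0,0,0.42,0,50,0,0,0.42,0,50,0,0,0.42,0,50,0,0,0.42,24,0.5,-31,0,0.42,24,0.5,-31,0,0.42,24,0.5,-31,0,0.42,0,0,0,0,0.42,0,0,0,0,0.42]'; python3 - <<'E'
from h import *
s=ctrl.sense();M=R.from_quat(s['orientation']).as_matrix();print(s['ee_pos'],M.round(3).tolist(),s['gripper_width'])
d=grab("wrist");u=np.array([-.406,-.023,.914]);P0=np.array([.610,.183,.0735])
print("go",((np.array([.593,.182,.109])-s['ee_pos'])*1000).round(1))
h=cv2.cvtColor(d["frame"],cv2.COLOR_RGB2HSV)
p1,p0=proj(d,[P0+u*(.095-.042),P0]);print(p1,p0)
for r in range(int(p1[1])-10,int(p1[1])+12,4):
    c=np.where((h[r,:,1]<35)&(h[r,:,2]>110))[0];c=c[abs(c-p1[0])<32];print(r,(c.min(),c.max()) if len(c) else None)
E
```

```text
clock: 11.5
ee_pos: [0.5497, 0.1819, 0.2042]
orientation: [-0.028, 0.983, 0.008, 0.179]
wrist_force: [0.3, -0.0, -0.1]
gripper_width: 0.417
finger_force: 0.0
[0.54974956 0.18192243 0.20417028] [[-0.935, -0.059, 0.351], [-0.053, 0.998, 0.026], [-0.352, 0.005, -0.936]] 0.41679788009780133
go [ 43.3   0.1 -95.2]
[313.7815386  253.46194538] [314.13846811 238.62326392]
243 (np.int64(294), np.int64(336))
247 (np.int64(295), np.int64(335))
251 (np.int64(296), np.int64(334))
255 (np.int64(297), np.int64(333))
259 (np.int64(298), np.int64(331))
263 None
```

```bash
python3 -m pendant '[8.6,0,-19,0,0.42,8.6,0,-19,0,0.42,8.6,0,-19,0,0.42,8.6,0.5,-19,0,0.42,8.6,0,-19,0,0.42,0,0,0,0,0.42,0,0,0,0,0,0,0,0,0,0,0,0,0,0,0,0,0,0,0,0]'; python3 -c "
from h import *
s=ctrl.sense();print(s['ee_pos'],s['wrist_force'],s['gripper_width'],s['finger_force'])"
```

```text
clock: 12.55
ee_pos: [0.5937, 0.1831, 0.1118]
orientation: [-0.028, 0.983, 0.009, 0.181]
wrist_force: [-5.0, -0.9, 7.8]
gripper_width: 0.296
finger_force: 29.9
[0.59372438 0.18309076 0.11178153] [-5.03273287 -0.87906345  7.80684401] 0.29594769172748525 29.9461055919528
```

```bash
python3 -m pendant '[-8,-0.5,18,0,0,-8,-0.5,18,0,0,-8,-0.5,18,0,0,-8,-0.5,18,0,0,-8,-0.5,18,0,0,-12,0,42,0,0,-12,0,42,0,0,-4,-43,0,0,0,-4,-46,0,0,0,-4,-46,0,0,0,-4,-46,0,0,0,-4,-46,0,0,0,-4,-46,0,0,0,-4,-46,0,0,0,-4,-46,0,0,0,-4,-46,0,0,0,-4,-46,0,0,0,0,0,-40,0,0,0,0,-40,0,0,0,0,0,0,0]'; python3 -c "
from h import *
s=ctrl.sense();print(s['ee_pos'],s['wrist_force'],s['gripper_width'],s['finger_force'],s['joint_pos'].round(2))"
```

```text
clock: 14.55
ee_pos: [0.4859, -0.2751, 0.1992]
orientation: [-0.028, 0.984, 0.011, 0.176]
wrist_force: [-0.8, 0.8, -1.8]
gripper_width: 0.292
finger_force: 30.0
[ 0.48586038 -0.27512611  0.19917029] [-0.79373585  0.76535664 -1.75810386] 0.2921223021270966 29.986136108636856 [ 0.34  0.19  0.21  2.09 -0.43  0.62  2.49]
```

```bash
python3 -m pendant '[1,0,-35,0,0,1,0,-35,0,0,1,0,-30,0,0,0,0,0,0,0,0,0,0,0,0.5,0,0,0,0,0.5,0,0,0,0,0.5,0,0,0,0,0.5,0,0,20,0,0.5,0,0,45,0,0.5,0,0,45,0,0.5,0,0,45,0,0.5,0,0,45,0,0.5,0,40,0,0,0.42,0,50,0,0,0.42,0,50,0,0,0.42,0,50,0,0,0.42,0,50,0,0,0.42,0,50,0,0,0.42,0,50,0,0,0.42]'; python3 -c "
from h import *
s=ctrl.sense();print(s['ee_pos'],s['wrist_force'],s['gripper_width'],s['finger_force'])
d=grab('scene')
cv2.imwrite('pics/s3.png',cv2.resize(d['frame'][170:300,100:460],None,fx=2.2,fy=2.2,interpolation=3)[:,:,::-1])"
```

```text
clock: 16.55
ee_pos: [0.4919, 0.0647, 0.3048]
orientation: [-0.028, 0.983, 0.008, 0.181]
wrist_force: [0.0, -0.4, -0.3]
gripper_width: 0.422
finger_force: 0.0
[0.49192012 0.06473521 0.30479774] [ 0.00437544 -0.36746514 -0.28866353] 0.42159506892368137 0.0
```

View pics/s3.png

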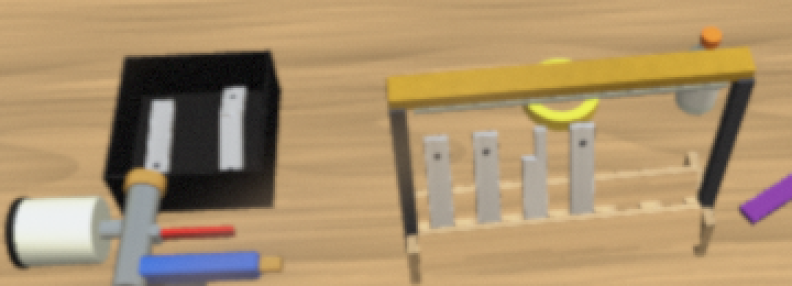

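s3 shows the bent strap in the bin at (232,130) in the crop. Next is the notched strap in slot 3, at (535,185) there.

```bash
python3 -m pendant '[22,4,-32,0,0.42,22,4,-32,0,0.42,22,3,-32,0,0.42,0,0,0,0,0.42,0,0,0,0,0.42]'; python3 - <<'E'
from h import *
s=ctrl.sense();print(s['ee_pos'],s['gripper_width'])
d=grab("wrist");u=np.array([-.406,-.023,.914]);P0=np.array([.616,.079,.0735])
print("go",((np.array([.599,.078,.109])-s['ee_pos'])*1000).round(1))
h=cv2.cvtColor(d["frame"],cv2.COLOR_RGB2HSV)
p1,p0=proj(d,[P0+u*(.112-.042),P0]);print(p1,p0)
for r in range(int(p1[1])-16,int(p1[1])+24,4):
    c=np.where((h[r,:,1]<35)&(h[r,:,2]>110))[0];c=c[abs(c-p1[0])<32];print(r,(c.min(),c.max()) if len(c) else None)
E
```

```text
clock: 17.1
ee_pos: [0.558, 0.0735, 0.2076]
orientation: [-0.028, 0.983, 0.008, 0.179]
wrist_force: [-0.1, 0.3, 0.2]
gripper_width: 0.424
finger_force: 0.0
[0.5579633  0.07354207 0.20755031] 0.4241207247537722
go [ 41.    4.5 -98.6]
[320.00590588 254.28388572] [319.15454841 234.57811698]
238 None
242 (np.int64(331), np.int64(331))
246 None
250 (np.int64(303), np.int64(324))
254 (np.int64(303), np.int64(324))
258 (np.int64(303), np.int64(338))
262 (np.int64(304), np.int64(343))
266 (np.int64(324), np.int64(344))
270 (np.int64(324), np.int64(343))
274 (np.int64(324), np.int64(343))
```

```bash
python3 -m pendant '[8.2,1,-19.6,0,0.42,8.2,1,-19.6,0,0.42,8.2,1,-19.6,0,0.42,8.2,1,-19.6,0,0.42,8.2,1,-19.6,0,0.42,0,0,0,0,0.42,0,0,0,0,0,0,0,0,0,0,0,0,0,0,0,0,0,0,0,0]'; python3 -c "
from h import *
s=ctrl.sense();print(s['ee_pos'],s['wrist_force'],s['gripper_width'],s['finger_force'])"
```

```text
clock: 18.15
ee_pos: [0.5999, 0.079, 0.1118]
orientation: [-0.028, 0.983, 0.008, 0.181]
wrist_force: [-4.0, -0.5, 8.5]
gripper_width: 0.296
finger_force: 30.0
[0.59992235 0.07898895 0.11181262] [-3.99258956 -0.4691821   8.53104228] 0.29609022290525666 30.000085830688477
```

```bash
python3 -m pendant '[-8,-0.5,18,0,0,-8,-0.5,18,0,0,-8,-0.5,18,0,0,-8,-0.5,18,0,0,-8,-0.5,18,0,0,-12,0,42,0,0,-12,0,42,0,0,-5,-44,0,0,0,-5,-44,0,0,0,-5,-44,0,0,0,-5,-44,0,0,0,-5,-45,0,0,0,-5,-45,0,0,0,-5,-45,0,0,0,-5,-45,0,0,0,-5,-44,0,0,0,0,0,-40,0,0,0,0,-40,0,0,0,0,-40,0,0,0,0,0,0,0]'; python3 -c "
from h import *
s=ctrl.sense();print(s['ee_pos'],s['wrist_force'],s['gripper_width'],s['finger_force'],s['joint_pos'].round(2))"
```

```text
clock: 20.15
ee_pos: [0.4871, -0.3212, 0.1592]
orientation: [-0.028, 0.984, 0.011, 0.176]
wrist_force: [-0.3, 1.0, -1.1]
gripper_width: 0.298
finger_force: 30.0
[ 0.48708202 -0.32117265  0.15915073] [-0.33519653  1.03442231 -1.07014315] 0.29753082002121195 30.00143453478813 [ 0.47  0.29  0.15  2.06 -0.52  0.57  2.65]
```

```bash
python3 -m pendant '[1,0,-32,0,0,1,0,-30,0,0,0,0,0,0,0,0,0,0,0,0.5,0,0,0,0,0.5,0,0,0,0,0.5,0,0,0,0,0.5,0,0,20,0,0.5,0,0,45,0,0.5,0,0,45,0,0.5,0,0,45,0,0.5,0,0,45,0,0.6,10,10,0,-8,0.8,10,10,0,-8,1,10,10,0,-8,1,10,10,0,-8,1,15,10,0,-8,1,20,10,0,-8,1,20,10,0,-8,1,20,5,0,-8,1]'; python3 -c "
from h import *
s=ctrl.sense();print(s['ee_pos'],s['wrist_force'],s['gripper_width'],s['joint_pos'].round(2),R.from_quat(s['orientation']).as_matrix().round(3).tolist())
import pickle;pickle.dump((grab('scene'),grab('side')),open('l.pkl','wb'))
"
```

```text
clock: 22.15
ee_pos: [0.5974, -0.2556, 0.3019]
orientation: [0.453, 0.874, -0.079, 0.159]
wrist_force: [0.6, -0.4, -0.0]
gripper_width: 0.998
finger_force: 0.0
[ 0.59740392 -0.25561225  0.30193066] [ 0.59280932 -0.43479911 -0.02780488] 0.9975676023791755 [-0.05  0.22  0.28  1.8   0.23  0.87  0.71] [[-0.54, 0.816, 0.207], [0.766, 0.578, -0.281], [-0.349, 0.007, -0.937]]
```

```bash
python3 -m pendant '[15,2,-10,-7.4,1,15,2,-10,-7.4,1,15,2,-20,-7.4,1,15,2,-25,-7.4,1,17,3,-32,-7.4,1,0,0,0,0,1,0,0,0,0,1]'; python3 - <<'E'
from h import *
s=ctrl.sense();M=R.from_quat(s['orientation']).as_matrix();print(s['ee_pos'],M.round(3).tolist(),s['joint_pos'].round(2))
w=grab("wrist");d=grab("scene")
im=w["frame"].copy()
o=np.array([.666,-.2795]);X=np.array([.9995,-.031]);Y=np.array([.031,.9995])
for x,y,z in((-30,0,.118),(28,0,.123),(28,62,.123),(4,62,.123),(8.5,0,.11)):
    p=o+X*x/1000+Y*y/1000;q=proj(w,[p[0],p[1],z])[0];print((x,y),q.round(0));cv2.circle(im,tuple(int(v) for v in q),4,(0,255,0),1)
c=cv2.resize(d["frame"][180:300,100:240],(280,240),interpolation=3)
out=np.zeros((480,800,3),np.uint8);out[:390,:520]=cv2.resize(im,(520,390));out[:240,520:]=c
cv2.imwrite("pics/g1.png",out[:,:,::-1])
t=o+X*.0085;T=np.array([t[0],t[1],.110])+.019*M[:,2];print("go",((T-s['ee_pos'])*1000).round(1))
h=cv2.cvtColor(w["frame"],cv2.COLOR_RGB2HSV)
for n,lo,hi in(("red",(0,170,100),(6,255,255)),("blue",(105,120,60),(125,255,255))):
    a=np.argwhere(cv2.inRange(h,lo,hi)>0)[:,::-1];print(n,len(a),a.min(0),a.max(0))
E
```

```text
clock: 22.95
ee_pos: [0.6732, -0.246, 0.2034]
orientation: [0.704, 0.688, -0.126, 0.125]
wrist_force: [0.0, -0.1, 0.7]
gripper_width: 1.001
finger_force: 0.0
[ 0.67315566 -0.24599726  0.20344994] [[0.022, 1.0, -0.005], [0.937, -0.022, -0.348], [-0.348, 0.003, -0.937]] [-0.17  0.56  0.39  1.58  0.18  0.99  0.05]
(-30, 0) [269. 247.]
(28, 0) [347. 251.]
(28, 62) [352. 174.]
(4, 62) [314. 174.]
(8.5, 0) [320. 241.]
go [   1.2  -40.4 -111.3]
red 851 [270 198] [286 286]
blue 4479 [318 158] [353 303]
```

View pics/g1.png

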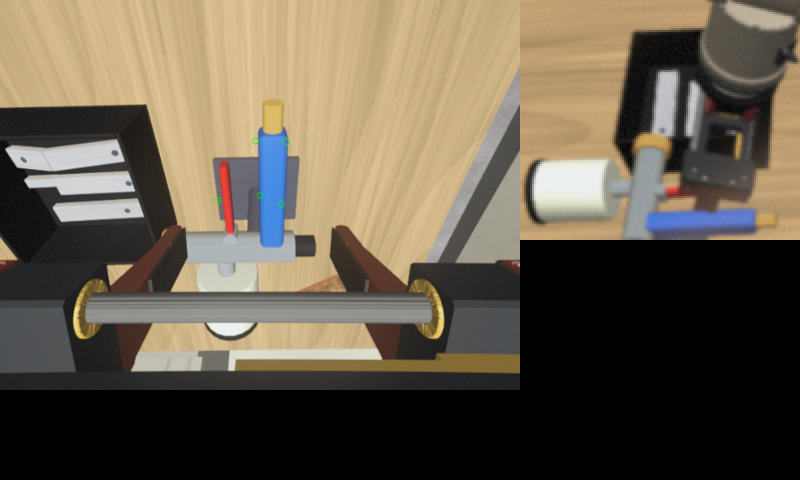

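g1 shows all three rejects lying flat in the bin at (65,155), (80,185) and (95,212). The fingers straddle the red trigger at (226,198) and the blue grip at (272,190). Descending onto the gun.

```bash
python3 -m pendant '[0.4,-7.6,-22,0,1,0.4,-7.6,-22,0,1,0.4,-7.6,-22,0,1,0.4,-7.6,-22,0,1,0.4,-7.6,-22,0,1,0,0,0,0,1]' && python3 -m pendant '[0,0,0,0,0.7,0,0,0,0,0.6,0,0,0,0,0.5]'
```

```text
clock: 23.65
ee_pos: [0.6735, -0.2854, 0.0939]
orientation: [0.705, 0.686, -0.125, 0.125]
wrist_force: [-0.3, -0.3, 0.2]
gripper_width: 0.998
finger_force: 0.0
clock: 23.95
ee_pos: [0.6755, -0.2836, 0.0959]
orientation: [0.705, 0.687, -0.125, 0.125]
wrist_force: [-5.2, 1.8, 3.4]
gripper_width: 0.766
finger_force: 2.6
```

Force is low so far; now a full squeeze, held for a moment.

```bash
python3 -m pendant '[0,0,0,0,0.4,0,0,0,0,0.35,0,0,0,0,0.3,0,0,0,0,0.3,0,0,0,0,0.3,0,0,0,0,0.3]'
```

```text
clock: 24.55
ee_pos: [0.6766, -0.284, 0.0945]
orientation: [0.705, 0.687, -0.124, 0.126]
wrist_force: [3.1, -4.3, -2.5]
gripper_width: 0.469
finger_force: 29.3
```

```bash
python3 -m pendant '[0,0,0,0,0.2,0,0,0,0,0.2,0,0,0,0,0.2]'; python3 - <<'E'
from h import *
w=grab("wrist");h=cv2.cvtColor(w["frame"],cv2.COLOR_RGB2HSV)
m=cv2.inRange(h,(0,170,100),(6,255,255));a=np.argwhere(m>0)[:,::-1];a=a[(a[:,0]>200)&(a[:,0]<420)]
print(len(a),a.min(0),a.max(0))
P=[]
for r in range(a[:,1].min(),a[:,1].max(),6):
    c=a[a[:,1]==r][:,0]
    if len(c): p=onz(w,(c.mean(),r),.118);P.append(p[:2]);print(r,c.min(),c.max(),p[:2].round(4))
P=np.array(P);k=np.polyfit(P[:,1],P[:,0],1);print("angle",np.arctan(k[0]))
E
```

```text
clock: 24.85
ee_pos: [0.6766, -0.284, 0.0946]
orientation: [0.705, 0.687, -0.124, 0.126]
wrist_force: [2.8, -3.9, -2.1]
gripper_width: 0.47
finger_force: 29.3
465 [267 312] [291 358]
312 286 286 [ 0.6634 -0.2693]
318 289 289 [ 0.6644 -0.273 ]
324 279 289 [ 0.6625 -0.2768]
330 277 287 [ 0.6607 -0.2807]
336 273 285 [ 0.659  -0.2847]
342 271 286 [ 0.6582 -0.2889]
348 270 283 [ 0.6571 -0.2932]
354 268 280 [ 0.6555 -0.2976]
angle 0.30164689770060854
```

Stalled at 29 N (the spring takes 9 N) with a 41.3 mm span at the pad's hinge-side edge. That corresponds to about 0.37 rad, so the trigger is home. Letting go and backing out.

```bash
python3 -m pendant '[0,0,0,0,0.6,0,0,0,0,0.8,0,0,0,0,1,0,0,0,0,1,-1,7.6,22,0,1,0,7.6,22,0,1,0,7.6,22,0,1,0,7.6,22,0,1,0,7.6,22,0,1,0,15,40,0,1,0,15,40,0,1,0,15,40,0,1,0,30,30,0,1,0,30,30,0,1,0,30,20,0,1,0,0,0,0,1,0,0,0,0,1]'; python3 - <<'E'
from h import *
s=ctrl.sense();print(s['ee_pos'],s['wrist_force'])
d=grab("scene");e=grab("side")
out=np.zeros((600,800,3),np.uint8);a=cv2.resize(d["frame"][170:300,100:460],(792,286),interpolation=3);out[:286,:792]=a
b=e["frame"][180:480,180:500];out[290:590,:320]=b
cv2.imwrite("pics/f.png",out[:,:,::-1])
E
```

```text
clock: 26.6
ee_pos: [0.6752, -0.1095, 0.4042]
orientation: [0.704, 0.688, -0.124, 0.126]
wrist_force: [0.6, -1.2, -0.6]
gripper_width: 0.998
finger_force: 0.0
[ 0.6752043  -0.10949759  0.40419611] [ 0.59015203 -1.24137415 -0.61744178]
```

View pics/f.png

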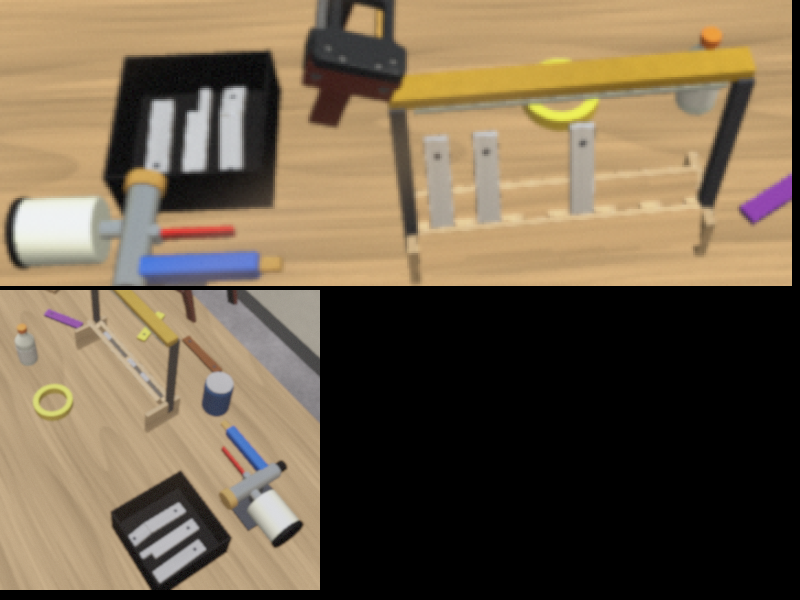

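The picture shows the three rejects flat in the bin at (160,135), (197,130) and (232,130). The trigger is back at its free position at (200,232), the good straps stand at (437,180), (487,178) and (582,170), and the tape, glue and can have not moved.

```bash
python3 -c "
from plant import order
print(order.hand_in())"
```

```text
the job is handed in; nothing more can be done
None
```

I handed the job in at about 27 s: the three misshapen straps lie in the bin, the trigger was squeezed to about 0.37 rad (worked out from the finger span, not read directly) and sprang back, and the three good straps, tape, glue and paint can look undisturbed in the last picture. The hand-in gave no verdict.

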